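# Clamp a mineral sample in the microscope sample holder

## Robot

A 6-joint arm with a two-finger parallel gripper is mounted at the origin on the work surface. World frame = base frame: x ahead of the robot, y to its left, z up, the work surface at z = 0. Lengths are in mm, angles in degrees, forces in N, time in s.
With the tool pointing down it reaches from about 300 to 775 mm from the base axis. Payload 14.6 kg.
Tool frame: the origin (TCP) lies midway between the tips of the shut fingers; the grasp point (between the pads) lies 19 mm behind it (env.tcp_to_grasp is the distance from the TCP to the grasp point, in mm); y points along the fingers, z is the direction in which the jaws open and shut, and the axes are right-handed (so a half turn about y gives the same grasp; the last joint's range is limited). The gripper opens to 94 mm and grips with 3 to 60 N. Pads are 16 mm wide; open, the fingers measure 119 mm over their backs; the gripper's body (75 mm by 177 mm) begins 78 mm behind the grasp point.
Start: joints at [62.132, 17.183, 87.147, -0, 75.671, -3.816], TCP at [224.164, 502.235, 205.446] pointing down, gripper open.
Joint ranges: [-173.82, 173.82], [-45.26, 126.66], [13.44, 144.39], [-59.66, 239.66], [0, 175.72], [-146.38, 146.38]. Speed limits (degrees/s): [127.2, 127.2, 147.25, 180, 180, 180].

## Interface

Orientations are given as [roll, pitch, yaw] about the fixed x, y, z axes, in that order (R = Rz(yaw) Ry(pitch) Rx(roll)).
In Python, from station import env, snapshot gives the robot as it stands. The module is installed in compiled form; this text tells all that it offers.
- The arm moves only by the shell command python3 -m pendant 'ROWS'. ROWS is JSON, a list of rows, each an object with "offset": the shift along the world's x, y, z in mm, a list of three; "spin": the turn about the world's z in degrees; "gripper": the gripper's target within -1 to 1 (shut at 1, half-way at 0, fully open at -1). In form: [{"offset": [dx, dy, dz], "spin": spin, "gripper": gripper}, ...]. A call has 1 to 5 rows; each row is the pose to reach, as a shift and turn from the pose measured when the call began; what a row does not reach only later rows make up. A row lasts 1/10 s, in which the tool goes at most 50 mm and 8.59 degrees, less where a joint would pass 70% of its speed; a pose out of reach is approached as far as the arm can. A call with a gripper value outside its range is refused whole. The fingers move at their own pace and stop on an object; the grip force is fixed at half the most. Time passes only in rows, so rows that repeat a pose let the fingers close. It gives the time, the measured TCP pose, the force and the opening at its end, in the units of the state.
- env.observe(): the state, without advancing time (a new reading comes with each control period).
- snapshot(name): name is "scene" or "top"; returns a dict with "image" (420x560x3 uint8, red, green, blue), "fx", "fy", "cx", "cy" (pixels), "extrinsics" (4x4, takes a point from world to camera coordinates). Camera axes: x right, y down, z forward; pixel columns grow to the right and rows downward; lengths in mm; the calibration is good to about 2 mm. A picture is of the moment at which its call begins. There is no depth.
- env.sign_off(): hands the job in, once; it reports no verdict.
The state is a dict: "clock": time; "joints": joint angles; "joint_velocities": joint speeds; "joint_torque": joint torques, N m; "position": TCP position; "tcp_rot": TCP orientation; "ft_force": force on the tool from outside, world axes, zero at the start; "wrist_torque": the same for the moment, N m; "gripper_width": finger opening in mm.
Only numpy, scipy, OpenCV 4.12 (cv2) and the standard library are available. Lean on these libraries where they do the work, as an engineer would, in place of code of your own. Each camera call takes 0.05 s, during which the arm holds its last target.

## Task

Using the fingertips only to push, slide the grey sample carrier along its guide channel until it sits fully home against the end stop, without lifting it off the plate. Then push the clamp's lever over past its centre towards the sample so that it snaps shut and its rubber foot presses on the carrier. Leave the jar, dish, puck and spanner where they are.

Things in the scene. Friction and masses are not known exactly. Their poses are not given: they have to be found in the camera images.
- holder: Fixed sample holder: white plate, x -95 to 140, y -55 to 55 mm, its top 10 mm above the bench. Origin on the bench; x runs along the guide channel from the clamp to the open end, z up. Two rails 12 mm wide, 6 mm high above the plate, 54 mm apart inside, x -30 to 135. Behind the end stop the toggle clamp's steel cheeks: x -75 to -45, 40 mm wide overall, up to 78 mm above the bench.
- stop_face (a point): Middle of the lower edge of the aluminium end stop's face that looks to holder +x, at holder (-30, 0, 10) mm; the stop is 50 mm wide and its top is 30 mm above the bench. Axes as the holder's.
- carrier: Loose grey plastic block 80 (its x) x 50 x 28 mm high, about 0.18 kg, a white round mount with a reddish stone in its top. Origin at the centre of its underside, on the plate between the rails, axes as the holder's. Home, its origin is at holder x = 10 mm; it starts 25 to 65 mm short of that. Pushing its outer (+x) end face towards holder -x slides it home.
- clamp_lever (a joint): Clamp lever angle, 0 to 1.3 rad, pivot along holder y at holder (-60, 0, 65) mm. 0 = open: handle leans 0.65 rad to holder -x, away from the carrier, clamp arm raised. 1.3 = shut: handle leans 0.65 rad to +x, arm level. A spring drives it to the nearer end: it tips over at about 0.65 (handle upright). About 3 N to holder +x near the handle's end moves it.
- lever_tip (a point): Centre of the ball end of the lever's black rubber handle (round, 20 mm across, rubber over the outer 50 mm, reaching 10 mm beyond this point), 105 mm from the pivot. Open it is at holder (-124, 0, 149) mm, upright (-60, 0, 170), shut (4, 0, 149).
- foot: Sprung spindle with a rubber foot 16 mm across on the clamp arm, 55 mm from the pivot; origin on the arm's centre line, foot underside 29 mm along its -z. Lever open: origin at holder (-45, 0, 118) mm, foot reaching out to x about -15. Shut: it comes down at holder x = -5 and presses on a carrier that is home with about 2.5 N.
- jar: Bystander: small amber glass jar, 38 mm across, 60 mm high, on the bench beside the holder; origin at the centre of its underside.
- dish: Bystander: clear covered dish, 64 mm across, 16 mm high; origin at the centre of its underside.
- puck: Bystander: white round sample mount, 30 mm across, 22 mm high; origin at the centre of its underside.
- spanner: Bystander: small steel spanner 110 mm long lying on the bench along its x axis; origin about its middle, on the bench.
Not all that is in view belongs to the job. Leave any turquoise look-alike of the carrier alone.

How it is judged:
By the outcome, as a careful person would: the job done as asked, in the order asked, and still so for the second after the job is handed in, with the robot touching nothing.
It also fails if it takes over 45 s, if anything falls off the work surface, if the arm or the gripper's body presses on something with over 40 N, if the wrist force passes 120 N, or if a joint passes its speed limit or range.

## Working session

There is one attempt and no reset: what is moved stays moved. The work goes in short steps, Python scripts to look and compute and a shell command to move; the robot and the scene stay as the last step left them, time stands still between calls to the robot, and variables do not carry over. Pictures are saved under pics/ and viewed, and the job is handed in when it is done.

```bash
mkdir -p pics; ls; cat > h.py <<'E'
import numpy as np, cv2
from station import env, snapshot
def save(name, fn):
    s=snapshot(name); cv2.imwrite(fn, s["image"][:,:,::-1]); 
    np.savez(fn.replace('.png','.npz'),**s); return s
def proj(s,P):
    P=np.atleast_2d(P); c=(s["extrinsics"]@np.c_[P,np.ones(len(P))].T)[:3].T
    return np.c_[s["fx"]*c[:,0]/c[:,2]+s["cx"], s["fy"]*c[:,1]/c[:,2]+s["cy"]]
def back(s,u,v,z):
    E=np.array(s["extrinsics"]);R=E[:3,:3];t=E[:3,3]
    d=R.T@np.array([(u-s["cx"])/s["fx"],(v-s["cy"])/s["fy"],1]);o=-R.T@t
    return o+d*(z-o[2])/d[2]
E
python3 - <<'E'
from h import *
for n in("scene","top"):
    s=save(n,f"pics/{n}0.png"); print(n,s["fx"],s["cx"],s["cy"],np.round(s["extrinsics"],3).tolist())
print(env.observe())
E
```

```text
pics
scene 488.9325006873563 277.1413838143244 212.17740717396427 [[0.524, 0.852, -0.024, -330.615], [0.511, -0.336, -0.791, -198.311], [-0.682, 0.402, -0.611, 1333.455], [0.0, 0.0, 0.0, 1.0]]
top 494.6065987508235 282.5345880812486 209.29480346325786 [[0.026, -1.0, -0.015, 24.2], [-0.982, -0.023, -0.189, 598.205], [0.189, 0.019, -0.982, 789.53], [0.0, 0.0, 0.0, 1.0]]
{'clock': 0.1, 'joints': array([ 6.21311830e+01,  1.72111565e+01,  8.71777637e+01, -8.60132292e-04,
        7.56702187e+01, -3.81816596e+00]), 'joint_velocities': array([-0.01272408, -0.12641924, -0.11670949, -0.02927747,  0.05884558,
        0.0359882 ]), 'joint_torque': array([ 2.23722054e-03, -5.32651806e+01, -3.53275144e+01,  7.10355537e-02,
        2.35978479e-02, -9.18530054e-05]), 'position': array([224.06158079, 502.02512048, 204.94787167]), 'tcp_rot': array([-9.00590630e+01,  3.10676326e-03, -2.40504394e+01]), 'ft_force': array([ 0.14489992, -0.08894052, -0.42194913]), 'wrist_torque': array([-0.01604158,  0.03567091, -0.02566331]), 'gripper_width': 93.85401071274565}
```

View pics/scene0.png

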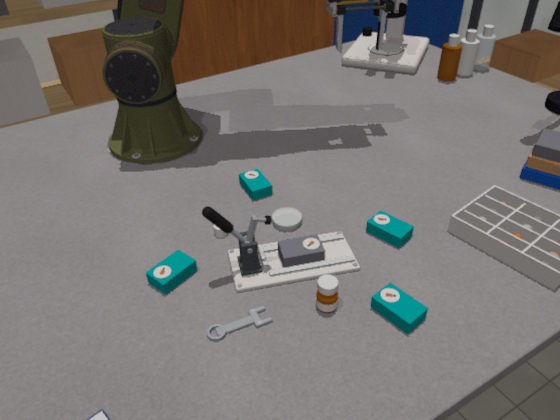

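View pics/top0.png

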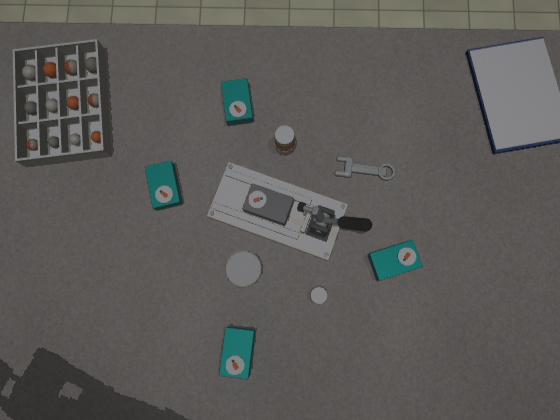

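The scene picture shows the white holder at about (293,260), with the grey carrier at (301,251) and the clamp at (248,250), its black lever out to (215,218). In the top picture the carrier is at (268,203) and the lever ball at (362,224). Candidates for the carrier, by top pixel:
- **Grey block:** (268,203), in the channel.
- **Turquoise look-alikes:** (237,101), (163,185), (396,260) and (237,352).

I choose the grey one and will check it in a close crop.

```bash
python3 - <<'E'
import cv2
a=cv2.imread('pics/top0.png')[145:275,195:385]; cv2.imwrite('pics/top0c.png',cv2.resize(a,None,fx=4.2,fy=4.2,interpolation=cv2.INTER_CUBIC))
a=cv2.imread('pics/scene0.png')[190:320,190:370]; cv2.imwrite('pics/scene0c.png',cv2.resize(a,None,fx=4.4,fy=4.4,interpolation=cv2.INTER_CUBIC))
E
```

```text
(no output)
```

View pics/top0c.png

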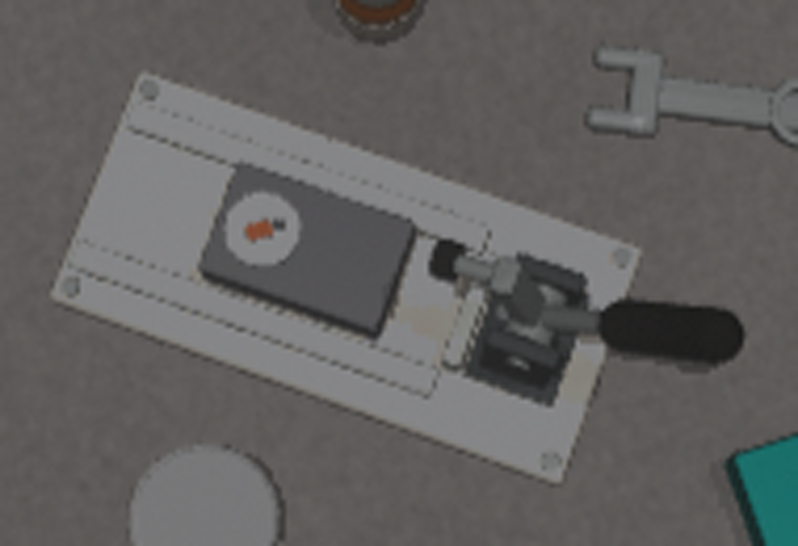

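View pics/scene0c.png

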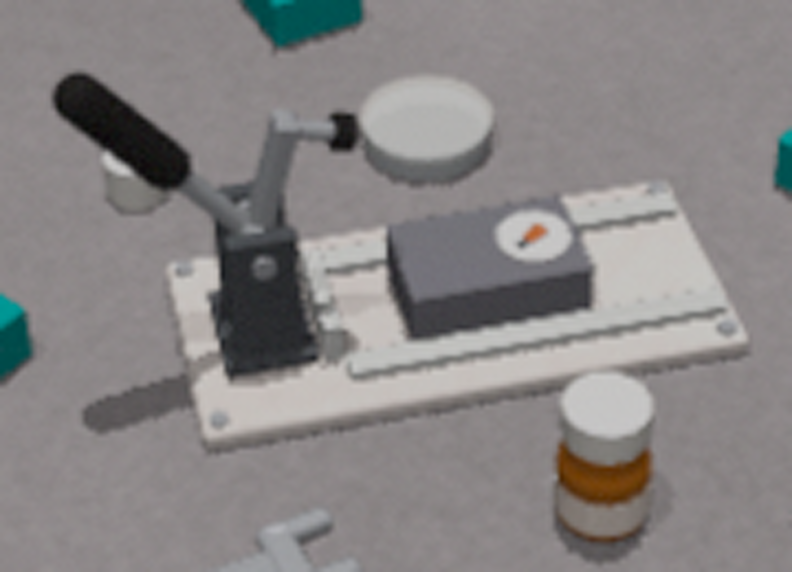

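The crops show the grey carrier in the channel with its mount towards the open end, the clamp open and the foot clear. The gap from carrier to stop is visible. Next I fit the poses.

```bash
cat > fit.py <<'E'
from h import *
from scipy.optimize import least_squares
T=dict(np.load('pics/top0.npz')); S=dict(np.load('pics/scene0.npz'))
c=lambda p:(np.array(p)+.5)/4.2-.5+[195,145]
cs=lambda p:(np.array(p)+.5)/4.4-.5+[190,190]
loc=np.array([[140,-55,10],[-95,-55,10],[-95,55,10],[140,55,10]],float)
# top: left end = +x
ptop=[c(p) for p in [(143,73),(638,247),(560,482),(52,298)]]
W=[back(T,*p,10)for p in ptop]; print(np.round(W,1))
pscn=[cs(p) for p in [(668,185),(170,265),(205,440),(747,345)]]
def tf(x,P):
    a=x[2];R=np.array([[np.cos(a),-np.sin(a),0],[np.sin(a),np.cos(a),0],[0,0,1]]);return P@R.T+[x[0],x[1],0]
Ws=[back(S,*p,10)for p in pscn]; print(np.round(Ws,1))
E
python3 fit.py
```

```text
[[693.1 141.4  10. ]
 [620.  -75.8  10. ]
 [518.  -43.1  10. ]
 [591.8 176.   10. ]]
[[596.1 175.   10. ]
 [519.4 -43.1  10. ]
 [621.6 -79.4  10. ]
 [697.7 138.7  10. ]]
```

```bash
cat >> fit.py <<'E'
print('----')
order=[3,2,1,0]
def res(x,use):
    r=[]
    if 't' in use: r.append((proj(T,tf(x,loc))-ptop).ravel())
    if 's' in use: r.append((proj(S,tf(x,loc[order]))-pscn).ravel())
    return np.concatenate(r)
for u in('t','s','ts'):
    f=least_squares(res,[605,50,1.24],args=(u,),x_scale=[1,1,.01]); print(u,f.x[:2],np.degrees(f.x[2]),abs(f.fun).max())
x=f.x; np.save('hold.npy',x)
inv=lambda p:(lambda d:np.array([np.cos(x[2])*d[0]+np.sin(x[2])*d[1],-np.sin(x[2])*d[0]+np.cos(x[2])*d[1]]))(np.array(p[:2])-x[:2])
for p in [(238,165),(415,222),(203,270)]: print('carrier top',inv(back(T,*c(p),38)))
for p in [(390,225),(410,298),(588,265),(560,200)]: print('carrier scn',inv(back(S,*cs(p),38)))
for n,P in dict(tip=[-124,0,149],foot=[-15,0,118],up=[-60,0,170],shut=[4,0,149],end=[90,0,24],stop=[-30,0,10]).items(): print(n,tf(x,np.array([P],float))[0].round(1))
for n,q,z in(('jar',cs((607,400)),60),('dish',cs((427,115)),16)): print(n,back(S,*q,z).round(), inv(back(S,*q,z)).round())
for n,q,z in(('jar',(285,135),60),('dish',(243,269),16),('puck',(319,295),22)): print(n,back(T,*q,z).round(), inv(back(T,*q,z)).round())
I=S["image"][:,:,::-1].copy()
for P in [[-124,0,149],[-15,0,118],[-30,0,10],[-30,-25,30],[-30,25,30],[-60,0,65]]: 
    q=proj(S,tf(x,np.array([P],float)))[0]; cv2.circle(I,tuple(int(round(v)) for v in q),1,(0,0,255),-1)
cv2.imwrite('pics/ov0.png',cv2.resize(I[190:320,190:370],None,fx=4.4,fy=4.4,interpolation=cv2.INTER_NEAREST))
E
python3 fit.py
```

```text
[[693.1 141.4  10. ]
 [620.  -75.8  10. ]
 [518.  -43.1  10. ]
 [591.8 176.   10. ]]
[[596.1 175.   10. ]
 [519.4 -43.1  10. ]
 [621.6 -79.4  10. ]
 [697.7 138.7  10. ]]
----
t [598.69321257  28.35203708] 71.43159430423844 1.8830440678274272
s [600.81118198  26.91340786] 70.73695027847037 1.3479140252503612
ts [599.35598525  27.93604589] 71.18975772358667 2.1640674267604822
carrier top [ 79.00937513 -21.96716745]
carrier top [  0.52190931 -24.51416179]
carrier top [76.60972533 25.17010477]
carrier scn [ 1.17840077 23.42931375]
carrier scn [ -1.04966785 -23.62093688]
carrier scn [ 76.46147145 -22.29841003]
carrier scn [77.02899081 21.21405889]
tip [559.4 -89.4 149. ]
foot [594.5  13.7 118. ]
up [580.  -28.9 170. ]
shut [600.6  31.7 149. ]
end [628.4 113.1  24. ]
stop [ 5.897e+02 -5.000e-01  1.000e+01]
jar [730.  40.  60.] [  53. -120.]
dish [497. 106.  16.] [ 41. 122.]
jar [730.  38.  60.] [  51. -120.]
dish [497. 106.  16.] [ 41. 122.]
puck [455. -27.  22.] [-99. 119.]
```

View pics/ov0.png

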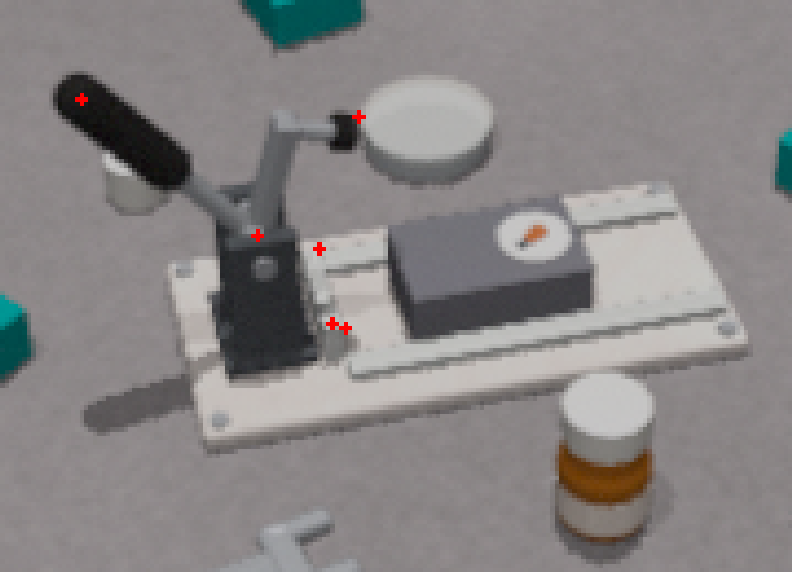

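```bash
python3 -m pendant '[{"offset":[35,-31,0],"spin":-8,"gripper":1},{"offset":[70,-62,0],"spin":-16,"gripper":1},{"offset":[105,-93,0],"spin":-24,"gripper":1},{"offset":[140,-124,0],"spin":-32,"gripper":1},{"offset":[175,-155,0],"spin":-40,"gripper":1}]'
```

```text
clock: 0.6
position: [400.1, 345.5, 204.8]
tcp_rot: [-90.1, 0.0, -64.4]
ft_force: [0.7, 0.5, -0.2]
gripper_width: 57.5
```

```bash
python3 -m pendant '[{"offset":[36,-32,0],"spin":-8,"gripper":1},{"offset":[72,-64,0],"spin":-16,"gripper":1},{"offset":[108,-96,0],"spin":-24,"gripper":1},{"offset":[144,-128,0],"spin":-32,"gripper":1},{"offset":[180,-160,0],"spin":-40,"gripper":1}]' && python3 -m pendant '[{"offset":[28,-24,0],"spin":-4.4,"gripper":1},{"offset":[56,-49,0],"spin":-4.4,"gripper":1},{"offset":[56,-49,-30],"spin":-4.4,"gripper":1},{"offset":[56,-49,-75],"spin":-4.4,"gripper":1},{"offset":[56,-49,-100],"spin":-4.4,"gripper":1}]'
```

```text
clock: 1.1
position: [581.2, 183.9, 204.5]
tcp_rot: [-90.1, -0.0, -104.7]
ft_force: [0.1, 0.6, 0.6]
gripper_width: 17.7
clock: 1.6
position: [636.0, 134.3, 100.5]
tcp_rot: [-90.3, -0.1, -109.1]
ft_force: [0.5, -0.1, -0.9]
gripper_width: 0.7
```

```bash
cat >> h.py <<'E'
def hold(p):
    x=np.load('hold.npy');d=np.array(p[:2])-x[:2];c,s=np.cos(x[2]),np.sin(x[2]);return np.round([c*d[0]+s*d[1],-s*d[0]+c*d[1],p[2]],1)
def crop(fn,box,k):
    a=cv2.imread(fn)[box[1]:box[3],box[0]:box[2]];cv2.imwrite(fn.replace('.png','c.png'),cv2.resize(a,None,fx=k,fy=k,interpolation=cv2.INTER_CUBIC))
E
python3 - <<'E'
from h import *
print(hold(env.observe()["position"])); save("scene","pics/s1.png"); crop("pics/s1.png",(190,120,390,320),2.9)
E
```

```text
[112.5  -0.4 100.5]
```

View pics/s1c.png

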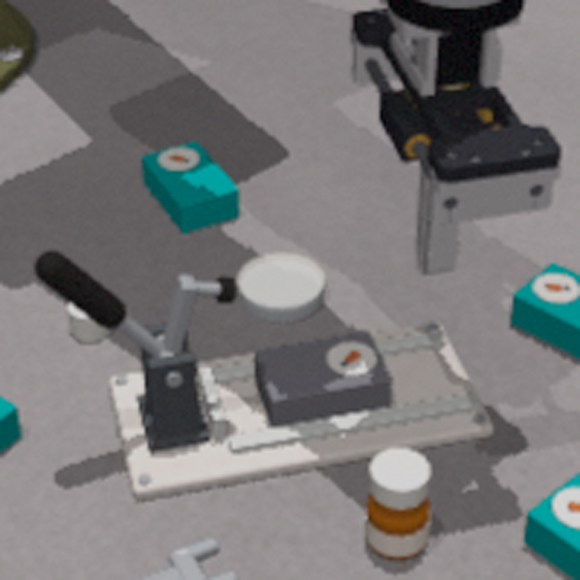

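Fingers are shut, with tips at crop (438,270), beyond the open end of the carrier and clear of everything. Descending.

```bash
python3 -m pendant '[{"offset":[0,0,-30],"spin":0,"gripper":1},{"offset":[0,0,-55],"spin":0,"gripper":1},{"offset":[0,0,-72],"spin":0,"gripper":1},{"offset":[0,0,-80],"spin":0,"gripper":1},{"offset":[0,0,-80],"spin":0,"gripper":1}]'; python3 - <<'E'
from h import *
o=env.observe();print(hold(o["position"])); s=save("scene","pics/s2.png"); crop("pics/s2.png",(220,160,400,320),3.5);print(proj(s,o["position"]),)
E
```

```text
clock: 2.15
position: [634.6, 134.2, 17.0]
tcp_rot: [-90.6, -0.3, -109.1]
ft_force: [-1.1, 0.3, 1.4]
gripper_width: 0.5
[112.    0.9  17. ]
[[336.98282655 247.06474861]]
```

View pics/s2c.png

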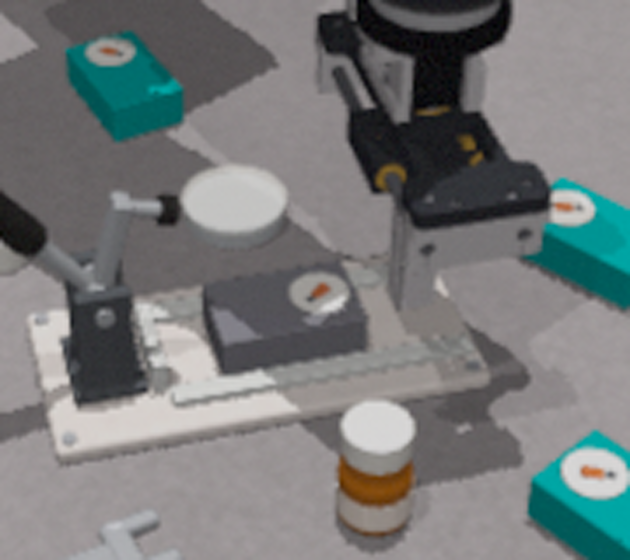

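```bash
python3 -m pendant '[{"offset":[-3,-9,2],"spin":0,"gripper":1},{"offset":[-5,-17,3],"spin":0,"gripper":1},{"offset":[-6,-21,3],"spin":0.3,"gripper":1},{"offset":[-7.5,-25,3],"spin":0.3,"gripper":1},{"offset":[-9,-29,3],"spin":0.3,"gripper":1}]' && python3 -m pendant '[{"offset":[-1.6,-4.7,0],"spin":0,"gripper":1},{"offset":[-3.2,-9.5,0],"spin":0,"gripper":1},{"offset":[-4.8,-14.2,0],"spin":0,"gripper":1},{"offset":[-4.8,-14.2,0],"spin":0,"gripper":1}]'; python3 - <<'E'
from h import *
o=env.observe();print(hold(o["position"]))
s=save("scene","pics/s3.png"); crop("pics/s3.png",(220,160,400,320),3.5)
s=save("top","pics/t3.png"); crop("pics/t3.png",(195,145,385,275),4.2)
E
```

```text
clock: 2.7
position: [626.1, 105.0, 21.3]
tcp_rot: [-90.5, -0.2, -108.8]
ft_force: [0.3, 1.4, 0.5]
gripper_width: 0.4
clock: 3.1
position: [621.1, 90.1, 21.3]
tcp_rot: [-90.5, -0.2, -108.9]
ft_force: [0.7, -0.2, -0.2]
gripper_width: 0.6
[65.9 -0.6 21.3]
```

View pics/s3c.png

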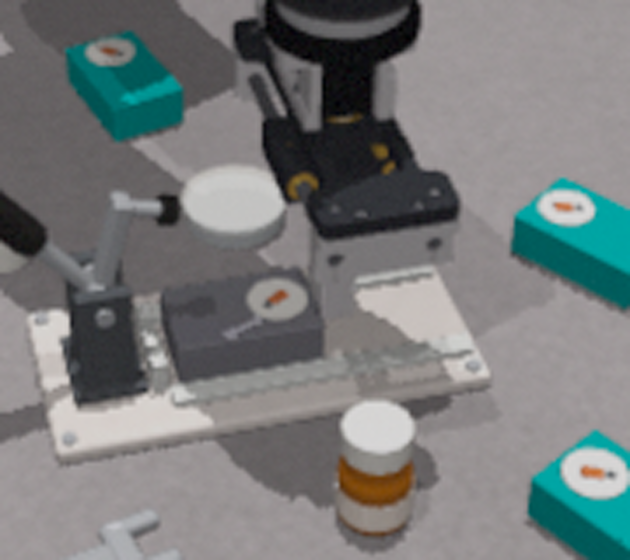

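View pics/t3c.png

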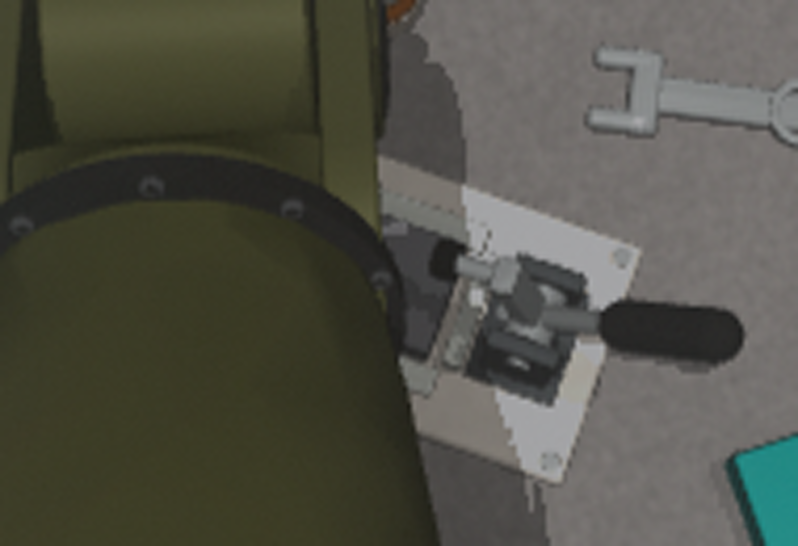

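The carrier has slid about 20 mm, and a gap of around 8 mm to the stop remains. I'll keep pushing slowly until the force rises.

```bash
python3 -m pendant '[{"offset":[-0.8,-2,0],"spin":0,"gripper":1},{"offset":[-1.3,-4,0],"spin":0,"gripper":1},{"offset":[-2,-6,0],"spin":0,"gripper":1},{"offset":[-2,-6,0],"spin":0,"gripper":1}]'; python3 -m pendant '[{"offset":[-0.5,-1.4,0],"spin":0,"gripper":1},{"offset":[-0.7,-2,0],"spin":0,"gripper":1}]'
```

```text
clock: 3.6
position: [619.2, 84.4, 21.2]
tcp_rot: [-90.5, -0.2, -108.9]
ft_force: [-0.2, 0.6, 0.9]
gripper_width: 0.4
clock: 3.8
position: [618.9, 84.0, 21.5]
tcp_rot: [-90.5, -0.1, -108.8]
ft_force: [3.2, 14.5, 0.1]
gripper_width: 0.6
```

```bash
python3 -m pendant '[{"offset":[-0.2,-0.7,0],"spin":0,"gripper":1},{"offset":[-0.3,-1,0],"spin":0,"gripper":1}]'; python3 - <<'E'
from h import *
o=env.observe();print(hold(o["position"]))
s=save("scene","pics/s4.png"); crop("pics/s4.png",(230,220,330,290),7)
E
```

```text
clock: 4.0
position: [618.9, 84.1, 21.7]
tcp_rot: [-90.4, 0.0, -108.8]
ft_force: [2.6, 10.6, 0.4]
gripper_width: 0.5
[59.5 -0.3 21.7]
```

View pics/s4c.png

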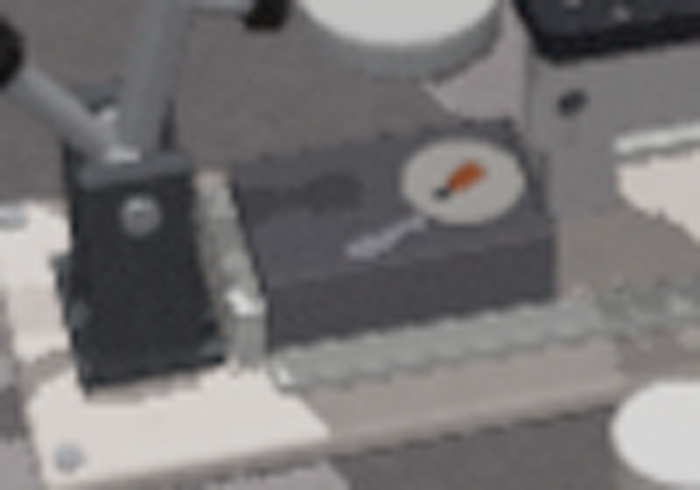

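The stone carrier is against the stop: its left edge meets the stop at crop (265,300), the force is up to 14 N and the fingertips have stopped moving. Backing off, then lifting.

```bash
python3 -m pendant '[{"offset":[2,6,0],"spin":0,"gripper":1},{"offset":[7,20,0],"spin":0,"gripper":1},{"offset":[10,30,5],"spin":0,"gripper":1},{"offset":[10,30,40],"spin":0,"gripper":1},{"offset":[10,30,85],"spin":0,"gripper":1}]' && python3 -m pendant '[{"offset":[0,0,45],"spin":0,"gripper":1},{"offset":[0,0,90],"spin":0,"gripper":1},{"offset":[0,0,110],"spin":0,"gripper":1},{"offset":[0,0,110],"spin":0,"gripper":1}]'; python3 - <<'E'
from h import *
o=env.observe();print(hold(o["position"]))
s=save("scene","pics/s5.png"); crop("pics/s5.png",(230,200,350,290),6)
x=np.load('hold.npy');c,s=np.cos(x[2]),np.sin(x[2]);print(x[0]-168*c-o["position"][0],x[1]-168*s-o["position"][1])
E
```

```text
clock: 4.55
position: [627.9, 115.1, 106.1]
tcp_rot: [-90.6, -0.1, -108.8]
ft_force: [0.3, 0.4, 0.7]
gripper_width: 0.9
clock: 4.95
position: [629.0, 115.9, 220.0]
tcp_rot: [-90.3, 0.1, -108.7]
ft_force: [-0.3, 0.9, 0.1]
gripper_width: 0.2
[ 92.9   0.3 220. ]
-83.86189019074266 -247.01509582306858
```

View pics/s5c.png

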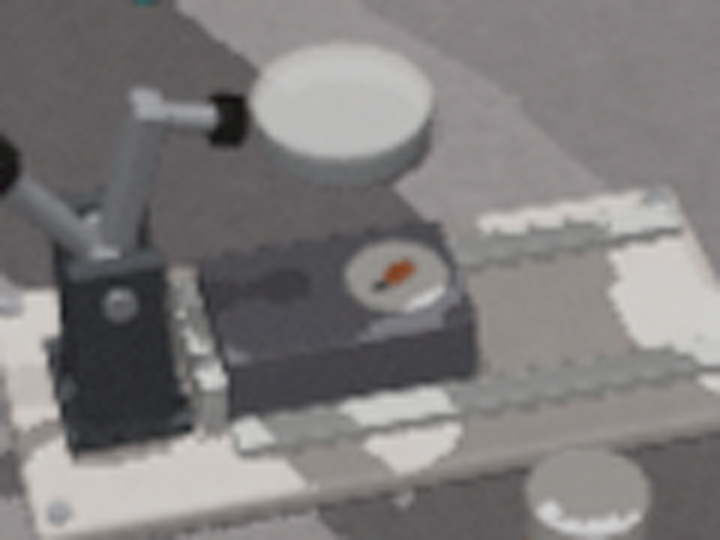

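The carrier sits flat between the rails, touching the stop at crop (225,385), and the fingers are away from it. Next is the far side of the lever, travelling high.

```bash
python3 -m pendant '[{"offset":[-16,-47,0],"spin":0,"gripper":1},{"offset":[-32,-94,0],"spin":0,"gripper":1},{"offset":[-48,-141,0],"spin":0,"gripper":1},{"offset":[-64,-188,0],"spin":0,"gripper":1},{"offset":[-80,-235,0],"spin":0,"gripper":1}]' && python3 -m pendant '[{"offset":[-4,-12,0],"spin":0,"gripper":1},{"offset":[-4,-12,0],"spin":0,"gripper":1}]'; python3 - <<'E'
from h import *
o=env.observe();print(hold(o["position"]),o["joints"].round())
s=save("scene","pics/s6.png"); crop("pics/s6.png",(150,100,330,280),3)
E
```

```text
clock: 5.5
position: [547.0, -120.5, 215.4]
tcp_rot: [-90.7, -0.0, -108.7]
ft_force: [0.7, -0.7, -0.4]
gripper_width: 0.5
clock: 5.7
position: [542.1, -133.7, 213.8]
tcp_rot: [-90.8, -0.0, -108.9]
ft_force: [0.0, 0.5, -0.4]
gripper_width: 0.6
[-171.5    2.1  213.8] [-18.  18.  84.  -0.  78.   1.]
```

View pics/s6c.png

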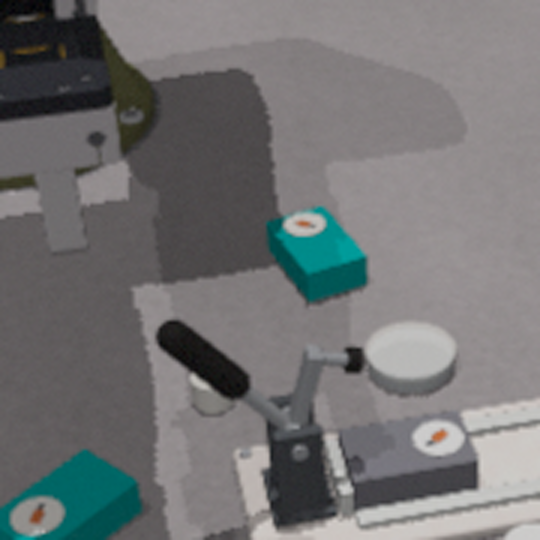

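The fingertips at crop (65,250) are clear of the handle end at (170,335) on its outer side. Descending beside it.

```bash
python3 -m pendant '[{"offset":[2,-0.7,-25],"spin":0,"gripper":1},{"offset":[2,-0.7,-55],"spin":0,"gripper":1},{"offset":[2,-0.7,-74],"spin":0,"gripper":1},{"offset":[2,-0.7,-74],"spin":0,"gripper":1}]'; python3 - <<'E'
from h import *
o=env.observe();print(hold(o["position"]),o["joints"].round())
s=save("scene","pics/s7.png"); crop("pics/s7.png",(150,100,330,280),3)
E
```

```text
clock: 6.15
position: [543.9, -130.9, 137.0]
tcp_rot: [-91.1, -0.0, -108.7]
ft_force: [0.3, 0.9, -0.4]
gripper_width: 0.5
[-168.3    1.2  137. ] [-17.  23.  89.   0.  69.   1.]
```

View pics/s7c.png

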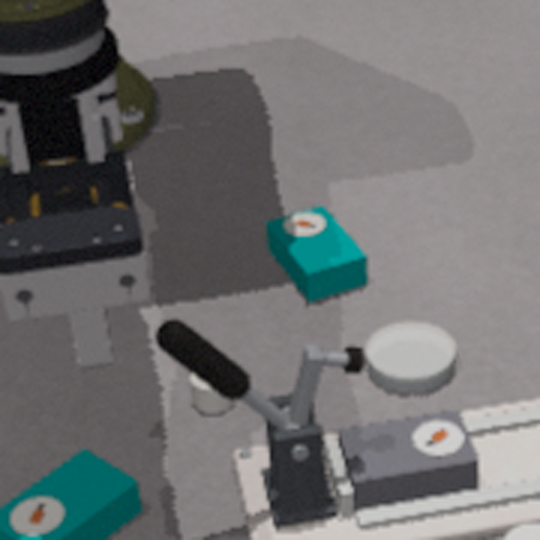

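```bash
python3 -m pendant '[{"offset":[5,14,2],"spin":0,"gripper":1},{"offset":[9,25,2],"spin":0,"gripper":1},{"offset":[12,34,2],"spin":0,"gripper":1},{"offset":[15,43,2],"spin":0,"gripper":1},{"offset":[18,52,2],"spin":0,"gripper":1}]'; python3 - <<'E'
from h import *
o=env.observe();print(hold(o["position"]),o["ft_force"])
s=save("scene","pics/s8.png"); crop("pics/s8.png",(150,100,330,280),3)
E
```

```text
clock: 6.7
position: [563.3, -78.8, 142.2]
tcp_rot: [-90.9, -0.0, -108.7]
ft_force: [-0.9, -3.6, 3.3]
gripper_width: 0.1
[-112.6   -0.3  142.2] [-0.88063018 -3.6416629   3.32152627]
```

View pics/s8c.png

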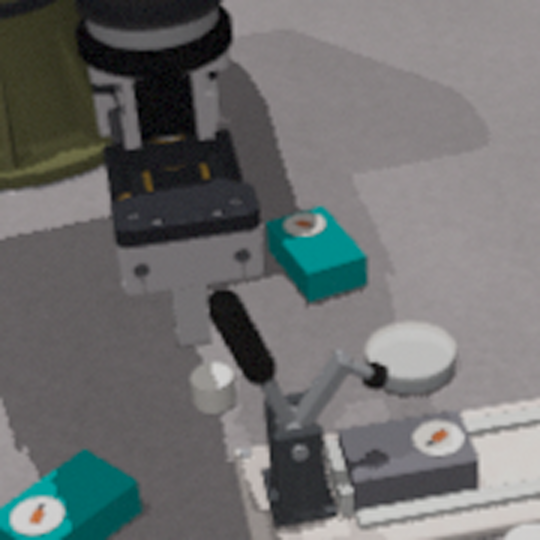

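The handle is moving with the fingertips (ball at crop (222,298)) at about 4 N. I'll keep going over the centre.

```bash
python3 -m pendant '[{"offset":[3,9,0],"spin":0,"gripper":1},{"offset":[6,18,0],"spin":0,"gripper":1},{"offset":[9,26,0],"spin":0,"gripper":1},{"offset":[11.3,33,0],"spin":0,"gripper":1},{"offset":[13,38,0],"spin":0,"gripper":1}]'; python3 - <<'E'
from h import *
o=env.observe();print(hold(o["position"]),o["ft_force"])
s=save("scene","pics/s9.png"); crop("pics/s9.png",(150,100,330,280),3)
E
```

```text
clock: 7.25
position: [576.7, -38.6, 141.8]
tcp_rot: [-90.9, 0.0, -108.6]
ft_force: [0.1, -0.3, -0.6]
gripper_width: 0.5
[-70.3  -0.  141.8] [ 0.05216021 -0.31037568 -0.61485066]
```

View pics/s9c.png

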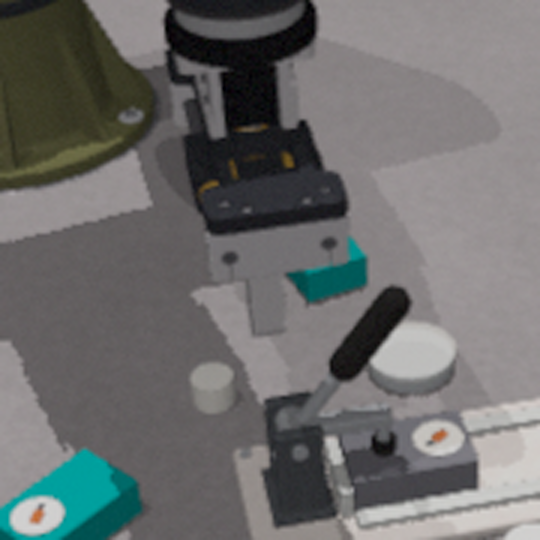

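The lever has snapped over: the ball is at crop (398,297) and the foot sits on the carrier at (384,440). The force is near zero. Retreating back and up, then checking.

```bash
python3 -m pendant '[{"offset":[-6,-18,0],"spin":0,"gripper":1},{"offset":[-16,-45,10],"spin":0,"gripper":1},{"offset":[-25,-75,40],"spin":0,"gripper":1},{"offset":[-32,-95,80],"spin":0,"gripper":1},{"offset":[-36,-115,110],"spin":0,"gripper":1}]'; python3 -m pendant '[{"offset":[-20,-35,10],"spin":0,"gripper":1},{"offset":[-40,-70,20],"spin":0,"gripper":1},{"offset":[-60,-105,20],"spin":0,"gripper":1},{"offset":[-80,-140,20],"spin":0,"gripper":1},{"offset":[-80,-140,20],"spin":0,"gripper":1}]'; python3 - <<'E'
from h import *
s=save("scene","pics/s10.png"); crop("pics/s10.png",(190,190,370,320),4.4)
s=save("top","pics/t10.png"); crop("pics/t10.png",(195,145,385,275),4.2)
E
```

```text
clock: 7.8
position: [540.4, -154.3, 254.1]
tcp_rot: [-90.8, 0.0, -108.6]
ft_force: [0.3, -0.1, -0.8]
gripper_width: 0.7
clock: 8.3
position: [458.3, -297.6, 274.1]
tcp_rot: [-90.8, -0.0, -108.9]
ft_force: [1.4, 0.6, -0.1]
gripper_width: 0.4
```

View pics/s10c.png

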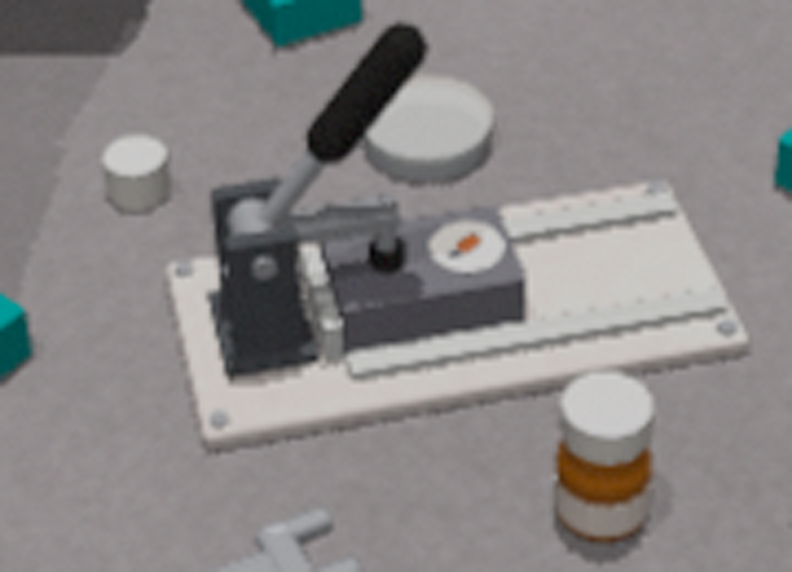

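View pics/t10c.png

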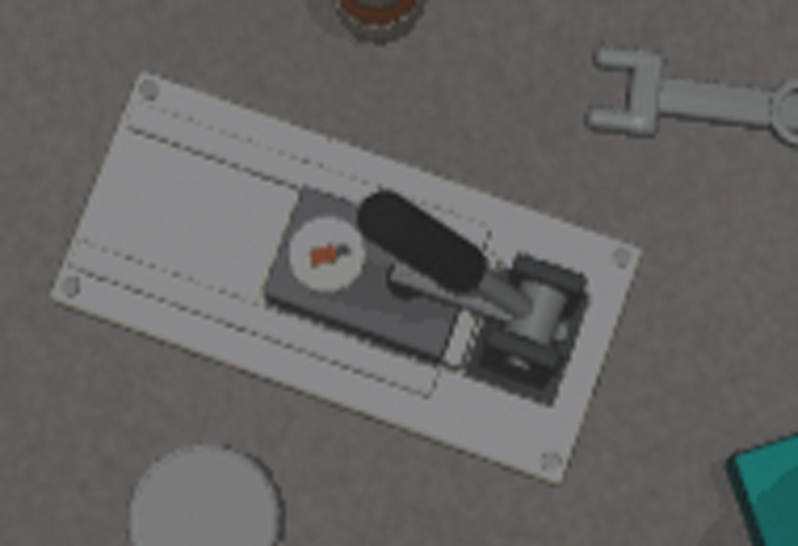

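View pics/t10.png

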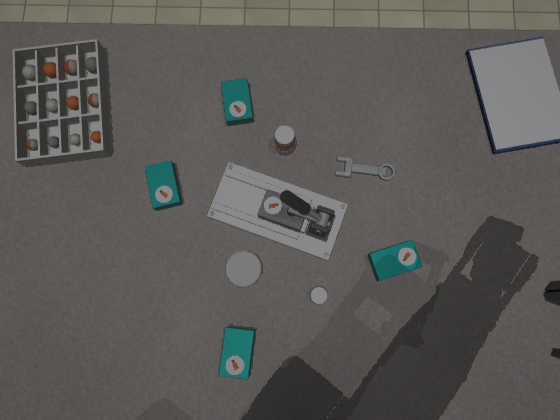

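The carrier is flush with the stop at top crop (455,335), the lever is shut, the foot is on the carrier and the bystanders look unmoved. One numeric check before handing in.

```bash
python3 - <<'E'
from h import *
T=dict(np.load('pics/t10.npz'));T0=dict(np.load('pics/top0.npz'))
c=lambda p:(np.array(p)+.5)/4.2-.5+[195,145]
for p in [(302,187),(267,298),(443,360)]: print('corner',hold(back(T,*c(p),38)))
for p in [(383,215)]: print('ball (z149)',hold(back(T,*c(p),149)))
g=[cv2.cvtColor(t["image"],cv2.COLOR_RGB2GRAY).astype(np.float32) for t in(T0,T)]
for n,(a,b,w,h) in dict(jar=(268,120,34,38),dish=(222,248,44,42),puck=(307,284,25,24),spanner=(332,152,66,34)).items():
    print(n,cv2.phaseCorrelate(g[0][b:b+h,a:a+w].copy(),g[1][b:b+h,a:a+w].copy()))
E
```

```text
corner [ 50.3 -22.3  38. ]
corner [47.3 27.1 38. ]
corner [-30.4  26.3  38. ]
ball (z149) [  4.8  -0.  149. ]
jar ((0.01873599299097961, 0.007122125310861094), 1.0009245936241415)
dish ((0.5195807611064573, 0.4353791912378604), 1.019912041204947)
puck ((0.5178737612251769, -0.009158034371051116), 0.9859974251190822)
spanner ((0.009977287957227077, 0.01920682031175147), 1.000082330847228)
```

```bash
python3 - <<'E'
from h import *
T=dict(np.load('pics/t10.npz'));T0=dict(np.load('pics/top0.npz'))
g=[cv2.cvtColor(t["image"],cv2.COLOR_RGB2GRAY) for t in(T0,T)]
for n,(a,b,w,h) in dict(dish=(222,248,44,42),puck=(307,284,25,24)).items():
    r=g[0][b:b+h,a:a+w]; d=cv2.absdiff(r,g[1][b:b+h,a:a+w]); print(n,d.mean(),d.max())
    m=cv2.matchTemplate(g[1],r,cv2.TM_CCOEFF_NORMED); print(cv2.minMaxLoc(m)[1:4:2],(a,b))
print(env.observe()["clock"]); env.sign_off()
E
```

```text
dish 2.6623376623376624 5
(0.9988440275192261, (222, 248)) (222, 248)
puck 2.421666666666667 5
(0.9993435740470886, (307, 284)) (307, 284)
8.4
the job is handed in; nothing more can be done
```

The carrier is home against the end stop and the clamp is snapped shut with its foot on it. I handed the job in at 8.4 s of the 45 s, with the robot clear of everything.

- **Carrier:** I pushed its outer end with the shut fingertips until the force rose to about 15 N and they stopped moving. In the last top picture it spans holder x of about -30 to 49 mm, against -30 to 50 mm when home. It sits flat between the rails.
- **Clamp:** I pushed the handle from its far side, with under 5 N showing in my readings, and it snapped past centre. The lever's ball end is at holder (4.8, 0), against (4, 0) when shut. The foot is seen resting on the carrier, but I could not measure its pressing force.
- **Bystanders:** The jar and spanner showed no shift. A first comparison gave about 0.5 pixel for the dish and puck. A template match then put both in exactly the same place, so I take the small shift to be a change in lighting.

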